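# Move the blue tile to the firing rack with a spatula

## Robot

A 6-joint arm with a two-finger parallel gripper is mounted at the origin on the work surface. World frame = base frame: x ahead of the robot, y to its left, z up, the work surface at z = 0. Lengths are in mm, angles in rad, forces in N, time in s.
With the tool pointing down it reaches from about 350 to 925 mm from the base axis. Payload 6.4 kg.
Tool frame: the origin (TCP) lies midway between the tips of the shut fingers; the grasp point (between the pads) lies 19 mm behind it; x points along the fingers, y is the direction in which the jaws open and shut, and the axes are right-handed (so a half turn about x gives the same grasp; the last joint's range is limited). The gripper opens to 94 mm and grips with 3 to 60 N. Pads are 16 mm wide; open, the fingers measure 119 mm over their backs; the gripper's body (75 mm by 177 mm) begins 78 mm behind the grasp point.
Start: joints at [1.166, 0.245, 1.558, -0, 1.339, -0.174], TCP at [148.688, 632.776, 205.455] pointing down, gripper open.
Joint ranges: [-3.13, 3.13], [-1.02, 2.26], [0.13, 2.54], [-0.95, 4.09], [0.21, 2.88], [-2.74, 2.74]. Speed limits (rad/s): [2.57, 2.57, 3.14, 3.14, 3.14, 3.14].

## Interface

Orientations are given as a unit quaternion [w, x, y, z].
In Python, from rig import * gives the robot as it stands. The module is installed in compiled form; this text tells all that it offers. Calls block until the motion is done:
- movep(position, orientation): joint-space move of the TCP to a pose.
- movel(position, rot=None, speed=150): straight line of the TCP; rot=None keeps the orientation; speed is the mean speed in mm/s.
- goto_joints(angles): joint-space move.
- command_gripper(opening): opening from 0.0 (shut) to 1.0 (fully open); the grip force is fixed at half the most; returns when the fingers have stopped.
- pause(seconds).
- solve_ik(position, orientation): joint angles nearest the present ones, or None.
- read_camera(name): name is "scene" or "top" or "wrist"; returns a dict with "image" (384x512x3 uint8, red, green, blue), "fx", "fy", "cx", "cy" (pixels), "k1" (the pictures are not rectified: a ray, as slopes to the right and down, at radius r is drawn at 1 + k1 r^2 times it, then the intrinsics apply), "R" (3x3) and "t" (3): a world point X has camera coordinates R X + t; the wrist camera has in their place "T_tool_cam" (4x4, takes a point from camera to tool coordinates, whose origin is the TCP and whose axes are the tool frame's). Camera axes: x right, y down, z forward; pixel columns grow to the right and rows downward; lengths in mm; the calibration is good to about 2 mm. A picture is of the moment at which its call begins: read the wrist's pose just before it. There is no depth.
A pose or a line that the arm cannot do raises PlanningError and nothing moves.
- hand_in(): hands the job in, once; it reports no verdict.
Trained networks look in the newest picture that a camera, given by its name, has taken for a name from the list of things; names that differ only in an ending like _2 or _b are one class to them, and where a whole thing is asked for, a point or a joint stands for the part that bears it (a point fixed in the world has none). Each returns a list of dicts, best first, with "confidence" (0 to 1); they miss things now and then, are a little off and sometimes report something else, mostly with a low value. They report only what shows in the picture. A call takes as long as a camera call. They do not tell look-alikes from the thing itself.
- search_frame(camera, query): "location" ([column, row] as shares, 0 to 1, of the picture: columns of its width, rows of its height, amid what is visible of it).
- outline_of(camera, query): "region" (384x512 bool, what is visible of it) and "location" ([column, row] as shares, 0 to 1, of the picture: columns of its width, rows of its height, amid what is visible of it).
Readings, each from a call of its own:
- get_time(): time.
- get_joint_pos(): joint angles.
- get_joint_velocities(): joint speeds.
- get_tau(): joint torques, N m.
- get_ee_pos(): TCP position.
- get_ee_rot(): TCP orientation.
- get_force(): force on the tool from outside, world axes, zero at the start.
- get_moment(): the same for the moment, N m.
- get_gripper_width(): opening from 0.0 (shut) to 1.0 (fully open).
Only numpy, scipy, OpenCV 4.12 (cv2) and the standard library are available. Lean on these libraries where they do the work, as an engineer would, in place of code of your own. Each camera call takes 0.05 s, during which the arm holds its last target.

## Task

Pick up the red-handled spatula by its handle, slide its blade under the freshly painted blue tile and lift the tile clear of its dark rack. Carry it level and set it down centred and square on the empty terracotta rack, then draw the spatula out and leave it lying flat on the bench, well clear of the tile. Do not touch the blue tile with the gripper, and leave the green tile alone.

Things in the scene. Friction and masses are not known exactly. Their poses are not given: they have to be found in the camera images.
- spatula: Spatula on the robot's right, flat on its blade, handle in the air. Origin: under the blade; x to the tip (+y of the robot, within 12 deg), z up. Blade 44 wide, 3 thick, from x -70 to +45 (tip). A neck rises to a level red handle, x -195 to -85, 16 wide, 20 tall, centre line 60 above the blade's underside; pinch it across near x -140, do not push it down. 0.14 kg. Sizes in mm.
- blue_tile: Blue tile with white dots, 100 x 100 x 5, 0.08-0.14 kg. Origin: centre of underside; z up; x along the rails under it, about +y of the robot (within 12 deg). Lies centred (4 mm) and square (3 deg) on one of two fixed dark steel racks (nearer or farther), same form as the terracotta one: underside 23 above the bench, over a 66 wide channel along x, open at both ends. Sizes in mm.
- firing_rack: Empty terracotta rack, fixed, on the robot's left. Base plate 90 x 90 x 3 on the bench; on it two rails along x, 116 long, 12 wide, 66 clear between them, tops 23 above the bench. The channel between them is open at both x ends and above. Origin: centre of underside, at bench height; x along the channel, about +y of the robot (within 9 deg), z up. Sizes in mm.
- green_tile: Green tile of the same size and axes, on the other dark rack, 14 to 18 cm nearer or farther from the robot than the blue one. Leave it alone. Sizes in mm.
Mind the look-alikes: they are no part of the job. Of the things that look like the spatula, take the one that is farthest to the robot's left at the start. What is shaped like the firing_rack but purple is not meant.

How it is judged (in metres and radians):
On the way:
1. the blue tile is lifted clear of its rack on the spatula (height (world z) of blue_tile above 0.04 m and contact force between spatula and blue_tile above 0.3 N), for 0.2 s.
At the end, for the whole second after the job is handed in: Blue tile at rest flat (6 deg) on the terracotta rack's rails, centre within 20 mm of the rack's, square within 15 deg; spatula released, at rest flat (8 deg) on the bench, not touching the tile, its origin over 100 mm from the tile's centre (horizontal distance between blue_tile and firing_rack below 0.02 m and angle between the x axis of blue_tile and the x axis of firing_rack, either way round below 0.26 rad and height (world z) of blue_tile between 0.019 and 0.027 m and angle between blue_tile's own z axis and vertical below 0.1 rad and linear speed of each of blue_tile, spatula below 0.02 m/s and horizontal distance between spatula and blue_tile above 0.1 m and contact force between spatula and blue_tile below 0.05 N and height (world z) of spatula between -0.005 and 0.012 m and angle between spatula's own z axis and vertical below 0.15 rad).
It fails at once if the gripper touches the blue tile (contact force between the fingers and blue_tile above 0.5 N).
It fails at once if the arm touches the blue tile (contact force between the arm and blue_tile above 0.5 N).
It fails at once if the blue tile is tipped more than 20 degrees (angle between blue_tile's own z axis and vertical above 0.35 rad).
It fails at once if the green tile is moved more than 15 mm (distance of green_tile from where it was at the start of the episode above 0.015 m).
It also fails if it takes over 58 s, if anything falls off the work surface, if the arm or the gripper's body presses on something with over 40 N, if the wrist force passes 120 N, or if a joint passes its speed limit or range.

## Working session

There is one attempt and no reset: what is moved stays moved. The work goes in short steps, each a Python script; the robot and the scene stay as the last script left them, time stands still between calls to the robot, and variables do not carry over. Pictures are saved under pics/ and viewed, and the job is handed in when it is done.

```bash
mkdir -p pics; ls; python3 - <<'E'
from rig import *
import cv2,numpy as np
for n in ["scene","top","wrist"]:
    c=read_camera(n); cv2.imwrite(f"pics/a_{n}.png",cv2.cvtColor(c["image"],cv2.COLOR_RGB2BGR))
    print(n,c["fx"],c["fy"],c["cx"],c["cy"],c["k1"]); 
    if n!="wrist": print(np.round(c["R"],4).tolist(),np.round(c["t"],1).tolist())
    else: print(np.round(c["T_tool_cam"],4).tolist())
    for q in ["spatula","blue_tile","firing_rack","green_tile"]:
        print(q,[(round(d["confidence"],2),round(d["location"][0]*512),round(d["location"][1]*384)) for d in search_frame(n,q)])
print(get_time(),get_ee_rot())
E
```

```text
pics
scene 348.6841059972567 348.6841059972567 250.79165265806031 183.96234513936517 -0.02635504855435856
[[-0.5055, 0.8628, -0.0046], [0.7549, 0.4396, -0.4867], [-0.4179, -0.2496, -0.8735]] [266.8, -299.3, 1320.7]
spatula [(0.78, 101, 138), (0.72, 170, 99), (0.59, 176, 169), (0.24, 342, 260)]
blue_tile [(0.64, 213, 240)]
firing_rack [(0.77, 341, 260), (0.69, 387, 309)]
green_tile [(0.94, 238, 195), (0.23, 216, 238)]
top 436.222498241184 436.222498241184 260.6683573892337 184.00399694158637 -0.03760624973947415
[[0.0171, -0.9999, 0.0002], [-0.9898, -0.017, -0.1411], [0.1411, 0.0023, -0.99]] [-46.5, 449.2, 1558.0]
spatula [(0.76, 393, 238), (0.69, 333, 170), (0.61, 410, 166)]
blue_tile [(0.83, 264, 131)]
firing_rack [(0.95, 127, 147), (0.88, 169, 164)]
green_tile [(0.68, 267, 172)]
wrist 330.5493508750956 330.5493508750956 253.56338488224455 195.23760028045155 -0.0278894402265431
[[-0.0011, -0.249, 0.9685, -179.6807], [1.0, -0.0001, 0.0011, -0.3884], [-0.0001, 0.9685, 0.249, -71.8636], [0.0, 0.0, 0.0, 1.0]]
spatula []
blue_tile []
firing_rack []
green_tile []
0.75 [ 0.70241185  0.08142381  0.70239641 -0.08140661]
```

View pics/a_scene.png

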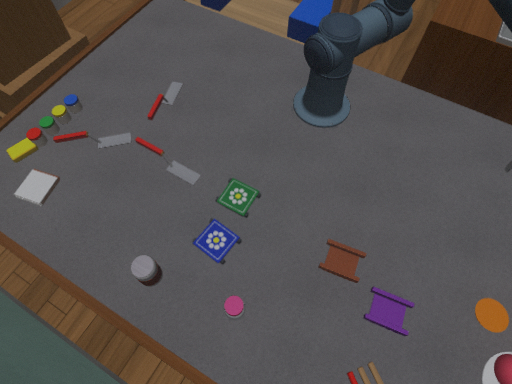

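View pics/a_top.png

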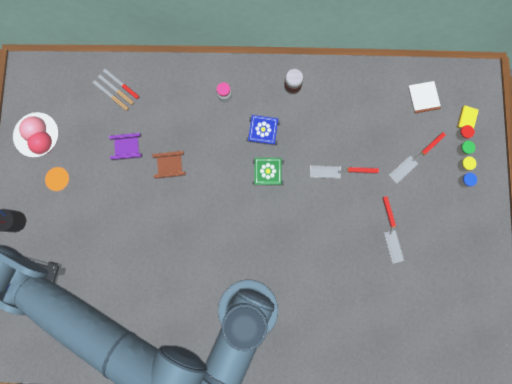

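View pics/a_wrist.png

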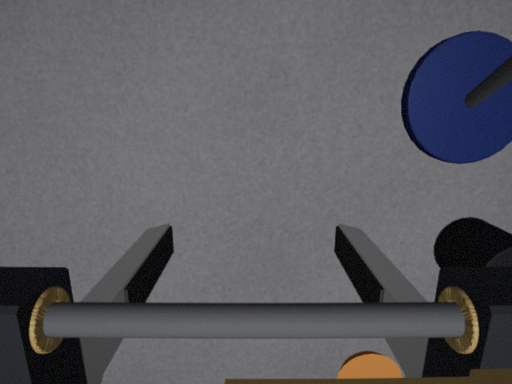

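```bash
cat > h.py <<'E'
from rig import *
import cv2,numpy as np
from scipy.spatial.transform import Rotation as Ro
def q2R(q): return Ro.from_quat([q[1],q[2],q[3],q[0]]).as_matrix()
def R2q(R):
    a=Ro.from_matrix(R).as_quat(); return [a[3],a[0],a[1],a[2]]
def toolR(yaw,pitch=0.):
    # tool x down, tool z along direction yaw (world); pitch>0 raises tool z
    z=np.array([np.cos(yaw)*np.cos(pitch),np.sin(yaw)*np.cos(pitch),np.sin(pitch)])
    y=np.cross(z,[0,0,-1.]); y/=np.linalg.norm(y); x=np.cross(y,z)
    return np.column_stack([x,y,z])
def cam(n):
    if n=="wrist": p=np.array(get_ee_pos()); R=q2R(get_ee_rot())
    c=read_camera(n)
    if n=="wrist":
        T=c["T_tool_cam"]; Rwc=R@T[:3,:3]; C=R@T[:3,3]+p
        c["R"]=Rwc.T; c["t"]=-Rwc.T@C
    c["C"]=-np.array(c["R"]).T@np.array(c["t"])
    return c
def back(c,uv,z):
    uv=np.asarray(uv,float).reshape(-1,1,2)
    K=np.array([[c["fx"],0,c["cx"]],[0,c["fy"],c["cy"]],[0,0,1]])
    n=cv2.undistortPoints(uv,K,np.array([c["k1"],0,0,0,0.]))[:,0]
    d=np.c_[n,np.ones(len(n))]@np.array(c["R"]); C=c["C"]
    s=(z-C[2])/d[:,2]; return (C+d*s[:,None])[:,:2]
def proj(c,X):
    K=np.array([[c["fx"],0,c["cx"]],[0,c["fy"],c["cy"]],[0,0,1]])
    return cv2.projectPoints(np.asarray(X,float).reshape(-1,1,3),cv2.Rodrigues(np.array(c["R"]))[0],np.array(c["t"],float),K,np.array([c["k1"],0,0,0,0.]))[0][:,0]
def save(c,name,s=1): 
    im=cv2.cvtColor(c["image"],cv2.COLOR_RGB2BGR); cv2.imwrite(f"pics/{name}.png",im)
def rect(c,mask,z):
    cs,_=cv2.findContours(mask.astype(np.uint8),cv2.RETR_EXTERNAL,cv2.CHAIN_APPROX_NONE)
    k=max(cs,key=cv2.contourArea); w=back(c,k[:,0]+0.0,z)
    return cv2.minAreaRect(w.astype(np.float32))
E
python3 - <<'E'
from h import *
c=cam("top")
for nm,uv,z in [("handle",(363,170),65),("blade",(325,172),3),("blue",(264,130),28),("green",(268,172),28),("rack",(169.5,165),15)]: print(nm,back(c,uv,z))
for q in ["blue_tile","green_tile","firing_rack","spatula"]:
    for d in outline_of("top",q): print(q,d["confidence"],np.round(np.array(d["location"])*[512,384]),rect(c,d["region"],23 if q!="spatula" else 3))
print(toolR(np.pi/2), q2R(get_ee_rot()).round(2))
for p in [(600,-330,300),(700,-100,300),(600,280,300)]:
    for a in (1,-1): print(p,a,solve_ik(list(p),R2q(toolR(a*np.pi/2))))
E
```

```text
handle [[ 502.27059802 -405.50178774]]
blade [[ 503.32596938 -277.81086965]]
blue [[653.61337598 -47.68789403]]
green [[495.36454212 -64.89696352]]
rack [[517.74022964 300.92783397]]
blue_tile 0.94 [261. 129.] ((656.8583374023438, -41.3984260559082), (101.77145385742188, 100.55509185791016), 82.64920806884766)
green_tile 0.65 [264. 174.] ((498.28167724609375, -63.07731246948242), (100.79727935791016, 99.4932632446289), 0.9868149757385254)
firing_rack 0.91 [169. 163.] ((517.1021728515625, 306.07525634765625), (95.1524658203125, 112.07637786865234), 6.217634201049805)
firing_rack 0.65 [125. 142.] ((583.9223022460938, 469.274169921875), (94.96038818359375, 116.76908111572266), 6.1221137046813965)
spatula 0.83 [333. 171.] ((503.7706298828125, -283.2550964355469), (123.50407409667969, 43.11799621582031), 88.67588806152344)
spatula 0.82 [393. 239.] ((297.34820556640625, -515.1563110351562), (241.72950744628906, 45.832908630371094), 11.194716453552246)
spatula 0.7 [410. 164.] ((569.8682861328125, -631.99462890625), (43.459327697753906, 272.25457763671875), 41.31003952026367)
[[ 0.000000e+00 -1.000000e+00  6.123234e-17]
 [ 0.000000e+00  6.123234e-17  1.000000e+00]
 [-1.000000e+00  0.000000e+00  0.000000e+00]] [[ 0.    0.23  0.97]
 [-0.    0.97 -0.23]
 [-1.   -0.    0.  ]]
(600, -330, 300) 1 [-6.68029938e-01  2.68316557e-01  1.35903203e+00 -4.44089210e-16
  1.51424407e+00  2.47356272e+00]
(600, -330, 300) -1 [-6.68029938e-01  2.68316557e-01  1.35903203e+00 -4.44089210e-16
  1.51424407e+00 -6.68029938e-01]
(700, -100, 300) 1 None
(700, -100, 300) -1 [-3.01818290e-01  3.21954652e-01  1.29379709e+00 -4.44089210e-16
  1.52584091e+00 -3.01818290e-01]
(600, 280, 300) 1 None
(600, 280, 300) -1 [ 2.65736229e-01  2.14343476e-01  1.42261085e+00 -4.44089210e-16
  1.50463833e+00  2.65736229e-01]
```

```bash
python3 - <<'E'
from h import *
q=R2q(toolR(-np.pi/2))
for n,p in [("rack",(517,230,230)),("blue",(657,-115,230)),("spat",(503,-400,250))]:
    movep(list(p),q); pause(0.15)
    c=cam("wrist"); save(c,"w_"+n)
    np.savez(f"w_{n}.npz",**{k:np.array(v) for k,v in c.items()})
    for k in {"rack":["firing_rack"],"blue":["blue_tile"],"spat":["spatula"]}[n]:
        for d in outline_of("wrist",k):
            print(k,d["confidence"],np.round(np.array(d["location"])*[512,384]),rect(c,d["region"],{"rack":23,"blue":28,"spat":3}[n]))
            cv2.imwrite(f"w_{n}_{d['confidence']:.2f}_m.png",d["region"].astype(np.uint8)*255)
    print(c["C"],get_ee_pos(),get_time())
E
ls; python3 -c "
import cv2,numpy as np
cv2.imwrite('pics/w_all.png',cv2.resize(np.hstack([cv2.imread(f'pics/w_{n}.png') for n in ['rack','blue']]),(800,300)))"
```

```text
firing_rack 0.71 [259. 105.] ((522.2188110351562, 305.4510803222656), (90.78103637695312, 117.05548095703125), 7.057589054107666)
firing_rack 0.71 [289.   8.] ((555.31494140625, 411.328369140625), (12.891936302185059, 10.700994491577148), 0.27318885922431946)
[516.90544017 302.42414978 409.61077788] [516.79698667 230.49104418 229.96018084] 3.225
blue_tile 0.59 [257. 109.] ((659.42041015625, -42.502166748046875), (101.22284698486328, 101.24854278564453), 82.87393188476562)
[657.11337659 -41.8666827  409.90434163] [ 657.02943809 -113.96307367  230.15432499] 4.8667
spatula 0.95 [274. 294.] ((520.5538940429688, -569.0374145507812), (45.33917236328125, 111.00633239746094), 43.550350189208984)
spatula 0.63 [256.  86.] ((504.4522705078125, -351.76080322265625), (265.0332946777344, 45.05784225463867), 88.10923767089844)
spatula 0.62 [ 78. 256.] ((251.5651397705078, -527.2091674804688), (151.74098205566406, 55.61042022705078), 13.346090316772461)
[ 503.930663   -327.21205629  429.58059019] [ 503.6364455  -399.17869087  249.90414631] 6.35
h.py
pics
w_blue.npz
w_blue_0.59_m.png
w_rack.npz
w_rack_0.71_m.png
w_spat.npz
w_spat_0.62_m.png
w_spat_0.63_m.png
w_spat_0.95_m.png
```

View pics/w_spat.png

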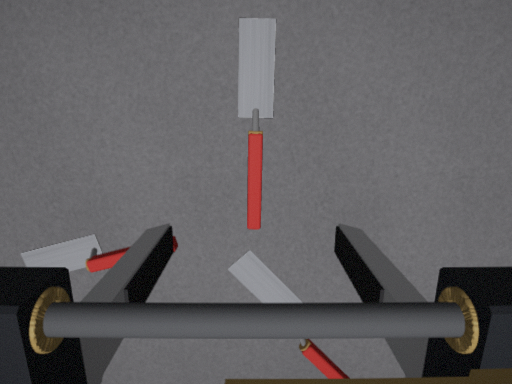

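View pics/w_all.png

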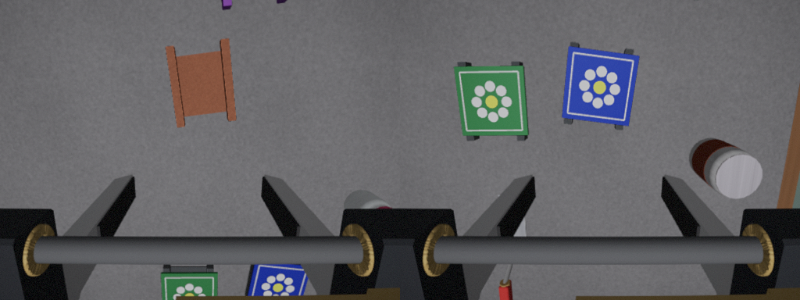

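```bash
python3 - <<'E'
import numpy as np,cv2
from h import *
c=dict(np.load("w_spat.npz")); c={k:(v.item() if v.shape==() else v) for k,v in c.items()}
im=c["image"].astype(int)
red=(im[...,0]>130)&(im[...,1]<70); red[:120]=0; red[235:]=0; red[:,:230]=0; red[:,280:]=0
r=rect(c,red,70); print("handle z70",r); print("z60",rect(c,red,60))
ys,xs=np.nonzero(red); print(xs.min(),xs.max(),ys.min(),ys.max())
g=cv2.GaussianBlur(im.mean(2).astype(np.float32),(0,0),1)
bl=(g>112); bl[119:]=0; bl[:,:220]=0; bl[:,290:]=0
print("blade",rect(c,bl,3)); ys,xs=np.nonzero(bl); print(xs.min(),xs.max(),ys.min(),ys.max(), g[60,225:290:4].round())
# same on mask
for n in (520,):pass
# rack fit: masks of contour
c2=dict(np.load("w_blue.npz")); c2={k:(v.item() if v.shape==() else v) for k,v in c2.items()}
i2=c2["image"].astype(int); b=(i2[...,2]>100)&(i2[...,0]<90)&(i2[...,1]<110); b[:, :320]=0;b[200:]=0
m=cv2.morphologyEx(b.astype(np.uint8),cv2.MORPH_CLOSE,np.ones((7,7)))
print("blue",rect(c2,m,28))
c2=dict(np.load("w_rack.npz")); c2={k:(v.item() if v.shape==() else v) for k,v in c2.items()}
i2=c2["image"].astype(int); b=(i2[...,0]>i2[...,2]*1.5)&(i2[...,0]>60); b[200:]=0
print("rack",rect(c2,b,23),proj(c2,[517,300,23]))
E
```

```text
handle z70 ((504.7159118652344, -404.40155029296875), (107.89323425292969, 15.091680526733398), 89.12552642822266)
z60 ((504.73773193359375, -406.5481872558594), (110.89373779296875, 15.511344909667969), 89.12551879882812)
247 262 133 228
blade ((501.419921875, -278.3478698730469), (71.63294982910156, 120.35195922851562), 4.908939361572266)
220 289 7 118 [111. 111. 112. 113. 148. 149. 150. 148. 149. 146. 147. 142. 147. 109.
 109. 108. 110.]Traceback (most recent call last):
  File "<stdin>", line 17, in <module>
  File "h.py", line 33, in rect
    k=max(cs,key=cv2.contourArea); w=back(c,k[:,0]+0.0,z)
ValueError: max() iterable argument is empty
```

```bash
python3 - <<'E'
import numpy as np,cv2
from h import *
def L(n):
    c=dict(np.load(n)); return {k:(v.item() if v.shape==() else v) for k,v in c.items()}
c=L("w_spat.npz"); im=c["image"].astype(int)
g=im.mean(2); bl=(g>130); bl[119:]=0; bl[:,:220]=0; bl[:,290:]=0
bl=cv2.morphologyEx(bl.astype(np.uint8),cv2.MORPH_OPEN,np.ones((15,15)))
print("blade",rect(c,bl,3))
c2=L("w_blue.npz"); i2=c2["image"].astype(int); b=(i2[...,2]>i2[...,0]*1.5); b[200:]=0; b[:,:200]=0
print("blue",rect(c2,b,28),rect(c2,b,23),i2[100,240])
c2=L("w_rack.npz")
i2=c2["image"].astype(int); b=(i2[...,0]>i2[...,2]*1.5); b[200:]=0
print("rack",rect(c2,b,23))
E
```

```text
blade ((506.8168640136719, -273.5812072753906), (106.20524597167969, 43.77790451049805), 89.05485534667969)
blue ((658.8160400390625, -42.79753112792969), (100.83331298828125, 100.060302734375), 82.81718444824219) ((658.8382568359375, -42.8097038269043), (102.1534423828125, 101.37040710449219), 82.81719970703125) [193 193 194]
rack ((521.9486083984375, 305.5363464355469), (89.54669189453125, 115.30066680908203), 7.196105003356934)
```

```bash
python3 - <<'E'
from h import *
yaw=np.deg2rad(89.1); d=np.array([np.cos(yaw),np.sin(yaw)])
g=np.array([504.8,-405.0])+15*d
q=R2q(toolR(yaw-np.pi))
movep([g[0],g[1],130],q); movel([g[0],g[1],41],speed=100)
print(get_ee_pos(),get_force()); command_gripper(0.0); print(get_gripper_width()*94,get_ee_pos(),get_force(),get_moment())
movel([g[0],g[1],101],speed=80); pause(0.3)
print(get_ee_pos(),get_force(),get_moment(),get_time(),get_gripper_width()*94)
c=cam("wrist"); save(c,"lift"); np.savez("w_lift.npz",**{k:np.array(v) for k,v in c.items()})
c=cam("scene"); cv2.imwrite("pics/lift_s.png",cv2.resize(cv2.cvtColor(c["image"],cv2.COLOR_RGB2BGR)[60:252,40:296],None,fx=3,fy=3,interpolation=cv2.INTER_CUBIC))
E
```

```text
[ 505.5485959  -390.54639229   41.89385593] [-0.00912635 -0.11785396 -0.36025726]
15.559185823503414 [ 505.01236176 -389.97347145   40.9641055 ] [-0.38562135  0.43720595  0.29114292] [-0.07716366  0.07883231 -0.00431843]
[ 504.8659002  -389.83228049  100.5470987 ] [ 0.96171375  0.18322701 -1.1831691 ] [-0.21864352  0.10012486 -0.01263889] 10.3167 15.960067125521485
```

View pics/lift.png

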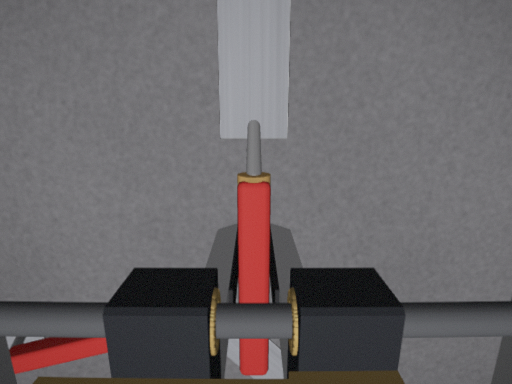

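View pics/lift_s.png

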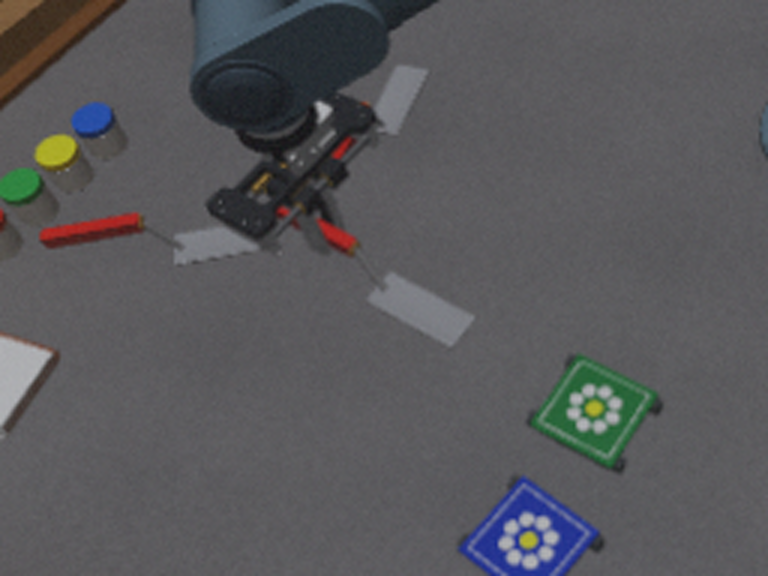

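```bash
cat >> h.py <<'E'
def spat2tool(X,pitch=0.,dx=0.,dz=0.,gx=-125.):
    # spatula pts -> tool frame; pitch>0 = tip up; pivot at grasp
    X=np.asarray(X,float); a=X[:,0]-gx; b=X[:,2]-60
    x=a*np.cos(pitch)-b*np.sin(pitch)+dx; z=a*np.sin(pitch)+b*np.cos(pitch)+dz
    return np.c_[-19-z, -X[:,1]*-1, -x]
def tool2pix(c,P):
    T=np.array(c["T_tool_cam"]); Q=(P-T[:3,3])@T[:3,:3]
    cc=dict(c); cc["R"]=np.eye(3); cc["t"]=np.zeros(3); return proj(cc,Q)
E
python3 - <<'E'
from h import *
c=dict(np.load("w_lift.npz")); c={k:(v.item() if v.shape==() else v) for k,v in c.items()}
pts=[[-70,22,3],[-70,-22,3],[-20,22,3],[-20,-22,3],[-85,8,70],[-85,-8,70],[-195,8,70],[-195,-8,70]]
for p in (-6,-3,0,3): print(p,tool2pix(c,spat2tool(pts,np.deg2rad(p))).round(1).tolist())
im=c["image"].astype(int); g=im.mean(2)
for r in (5,20,40,60,80,100,120,130): 
    x=np.nonzero(g[r,150:350]>125)[0]+150; print(r,x.min(),x.max())
print("backrow",[int(np.nonzero(g[:170,u]>125)[0].max()) for u in (226,235,270,280)])
red=(im[...,0]>130)&(im[...,1]<60); ys,xs=np.nonzero(red[:,235:275]); print(ys.min(),ys.max())
for r in (190,230,280,360,370): x=np.nonzero(red[r,200:300])[0]+200; print(r,x.min(),x.max()) if len(x) else 0
E
```

```text
-6 [[286.0, 146.0], [220.5, 146.0], [287.0, 68.6], [219.5, 68.6], [269.8, 177.4], [236.3, 177.4], [268.2, 384.3], [238.0, 384.3]]
-3 [[286.5, 141.5], [220.0, 141.5], [287.9, 61.9], [218.5, 61.9], [270.0, 179.1], [236.1, 179.1], [267.9, 380.2], [238.3, 380.2]]
0 [[287.0, 137.2], [219.4, 137.2], [288.9, 55.3], [217.5, 55.3], [270.2, 181.0], [235.9, 181.0], [267.6, 376.0], [238.6, 376.0]]
3 [[287.6, 133.0], [218.9, 133.0], [290.0, 48.7], [216.4, 48.7], [270.4, 183.1], [235.6, 183.1], [267.3, 371.6], [238.9, 371.6]]
5 217 290
20 217 289
40 218 289
60 218 288
80 219 288
100 219 287
120 220 287
130 220 287
backrow [138, 157, 138, 138]
182 374
190 238 269
230 238 268
280 239 268
360 241 267
370 241 266
```

```bash
python3 - <<'E'
from h import *
c=dict(np.load("w_blue.npz")); c={k:(v.item() if v.shape==() else v) for k,v in c.items()}
im=c["image"].copy()
v=[]
th=np.deg2rad(82.8); R=np.array([[np.cos(th),-np.sin(th)],[np.sin(th),np.cos(th)]])
for dy in (39,-39):
  for s in (1,-1):
    x=np.array([[s*a,dy+b] for a in (50,58) for b in (-6,6)])@R.T+[658.8,-42.8]
    v.append(proj(c,np.c_[x,np.full(4,23)]))
big=cv2.resize(im[40:175,200:320],None,fx=5,fy=5,interpolation=cv2.INTER_CUBIC)[:, :,::-1].copy()
big=np.clip(big.astype(int)*2,0,255).astype(np.uint8)
for q in v:
  for p in q: cv2.circle(big,tuple(int(t) for t in (p-[200,40]+.5)*5),3,(0,0,255),-1)
cv2.imwrite("pics/blz.png",big[:600])
E
```

```text
(no output)
```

View pics/blz.png

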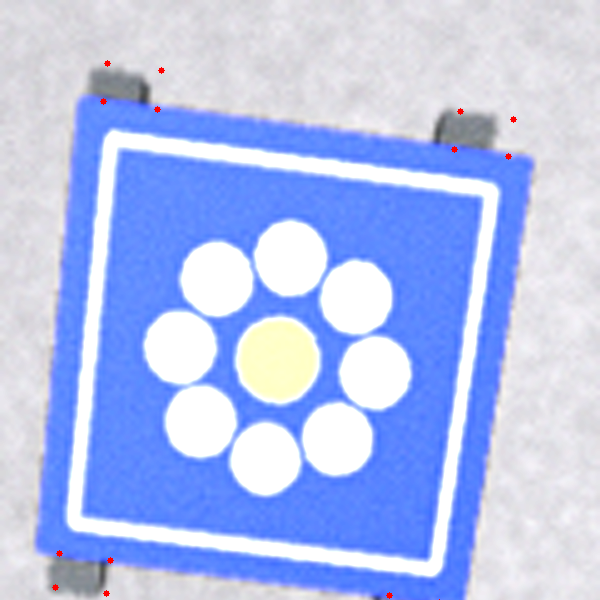

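```bash
python3 - <<'E'
from h import *
yaw=np.deg2rad(84.4); u=np.array([np.cos(yaw),np.sin(yaw)]); C=np.array([656.6,-43.5]); R=toolR(yaw-np.pi); q=R2q(R)
def P(a,z): g=C+a*u; return [g[0],g[1],z]
movel(P(-258,101),q,speed=120)
movel(P(-258,50),speed=80)
print(get_ee_pos(),get_time()); pause(0.1); print(get_force(),get_moment())
c=cam("wrist"); save(c,"pre"); 
movel(P(-200,50),speed=60); print(get_force()); 
c=cam("wrist"); save(c,"pre2"); np.savez("w_pre2.npz",**{k:np.array(v) for k,v in c.items()})
print(get_ee_pos(),get_time())
E
python3 -c "
import cv2,numpy as np
cv2.imwrite('pics/pp.png',cv2.resize(np.hstack([cv2.imread(f'pics/{n}.png') for n in ['pre','pre2']]),(800,300)))"
```

```text
[ 631.7312907  -300.46445303   50.3167859 ] 12.6417
[-0.50613807 -0.9316229  -1.5857669 ] [-0.16739121  0.0859548   0.02098751]
[ 0.5267369  -0.44620491 -2.34009941]
[ 637.06926321 -242.99716778   50.04413637] 13.9583
```

View pics/pp.png

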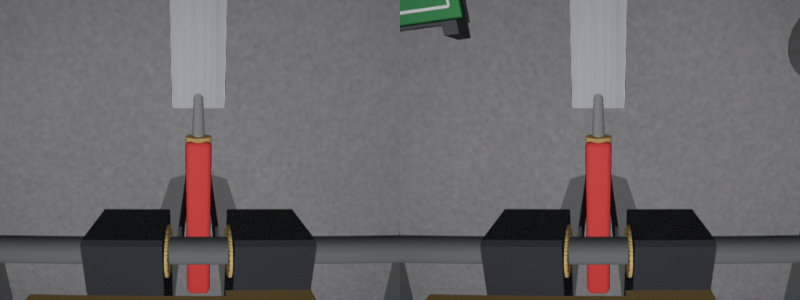

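```bash
python3 - <<'E'
from h import *
yaw=np.deg2rad(84.4); u=np.array([np.cos(yaw),np.sin(yaw)]); C=np.array([656.6,-43.5])
def P(a,z): g=C+a*u; return [g[0],g[1],z]
ok=True
for a in (-175,-150,-120):
    movel(P(a,50),speed=50); pause(0.1); f=np.array(get_force()); print(a,f,get_moment())
    if np.linalg.norm(f[:2])>4: ok=False; break
c=cam("wrist"); save(c,"in"); np.savez("w_in.npz",**{k:np.array(v) for k,v in c.items()})
s=cam("scene"); cv2.imwrite("pics/in_s.png",cv2.resize(s["image"][150:280,130:300,::-1],None,fx=4.5,fy=4.5,interpolation=cv2.INTER_CUBIC))
print(ok,get_ee_pos(),get_time())
E
```

```text
-175 [-0.07779341 -0.53898993 -1.71675778] [-0.2286379   0.07869068  0.04114107]
-150 [ 0.77200865  0.16931564 -1.1141571 ] [-0.16061875  0.05170393 -0.00925481]
-120 [-0.20458763 -0.36169425 -1.37960224] [-0.20011506  0.04282639 -0.07177754]
True [ 644.8695246  -163.23258814   49.9939437 ] 16.4083
```

View pics/in.png

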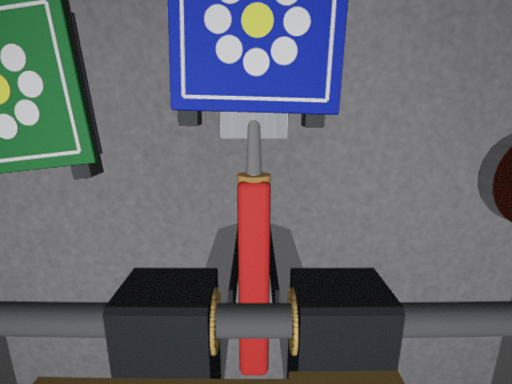

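View pics/in_s.png

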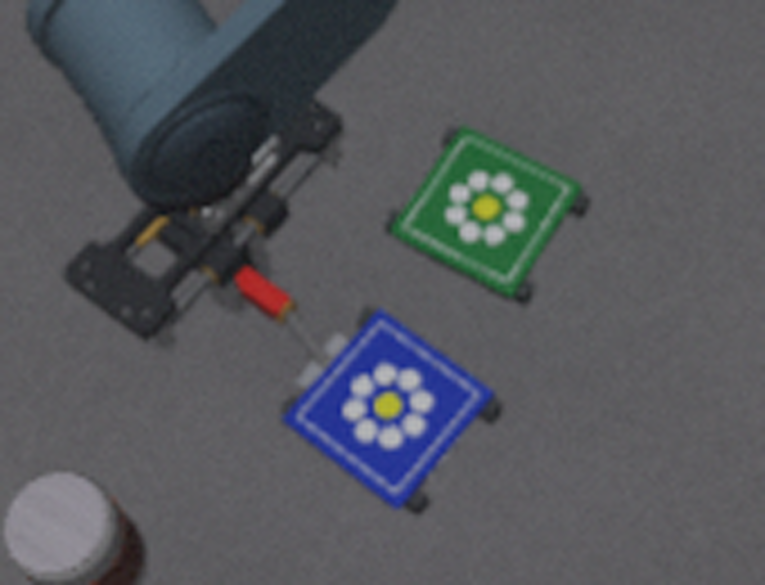

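```bash
python3 - <<'E'
from h import *
p=np.array(get_ee_pos()); yaw=np.deg2rad(84.4); u=np.array([np.cos(yaw),np.sin(yaw)]); C=np.array([656.6,-43.5]); g=C-120*u
movel([g[0],g[1],56],speed=40); movel([g[0],g[1],85],speed=25); pause(0.4)
print(get_ee_pos(),get_force(),get_moment(),get_time())
c=cam("wrist"); save(c,"up"); np.savez("w_up.npz",**{k:np.array(v) for k,v in c.items()})
s=cam("scene"); cv2.imwrite("pics/up_s.png",cv2.resize(s["image"][150:280,130:300,::-1],None,fx=4.5,fy=4.5,interpolation=cv2.INTER_CUBIC))
pts=[[-70,22,3],[-70,-22,3],[-55,50,8],[-55,-50,8],[-85,8,70],[-85,-8,70],[-195,8,70],[-195,-8,70]]
for a in (-6,-3,0): print(a,tool2pix(c,spat2tool(pts,np.deg2rad(a))).round(1).tolist())
im=c["image"].astype(int); g=im.mean(2)
print("backrow",[int(np.nonzero(g[:170,u]>125)[0].max()) for u in (226,270,280)])
red=(im[...,0]>130)&(im[...,1]<60); ys,xs=np.nonzero(red[:,235:275]); print(ys.min(),ys.max())
E
```

```text
[ 644.87452406 -162.92671939   84.95707704] [-0.17176562  0.56760877 -2.62673216] [-0.31198067  0.16924002  0.01524609] 18.4167
-6 [[286.0, 146.0], [220.5, 146.0], [330.0, 122.8], [176.4, 122.8], [269.8, 177.5], [236.3, 177.5], [268.1, 384.3], [238.0, 384.3]]
-3 [[286.4, 141.6], [220.0, 141.6], [331.4, 118.2], [175.0, 118.2], [270.0, 179.1], [236.0, 179.1], [267.8, 380.3], [238.3, 380.3]]
0 [[287.0, 137.2], [219.4, 137.2], [333.0, 113.7], [173.4, 113.7], [270.2, 181.0], [235.8, 181.0], [267.5, 376.0], [238.6, 376.0]]
backrow [139, 138, 138]
182 374
```

View pics/up.png

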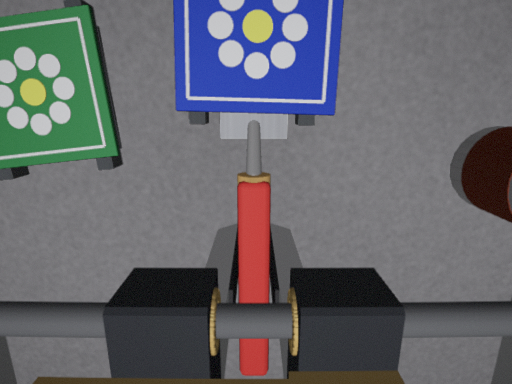

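View pics/up_s.png

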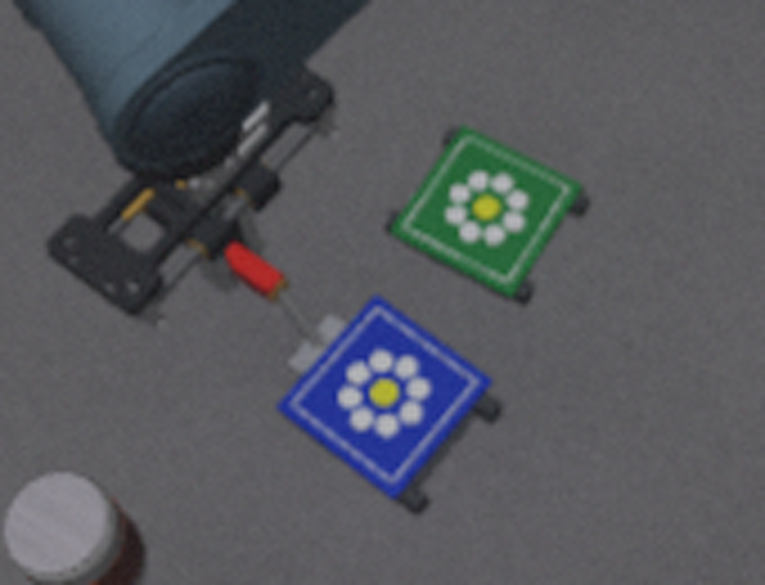

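```bash
cat > tl.py <<'E'
from h import *
def tileinspat(c,p,R,ztop):
    im=c["image"].astype(int)
    y=(im[...,0]>150)&(im[...,1]>150)&(im[...,2]<110); y[:,:180]=0;y[:,340:]=0;y[120:]=0
    n,l,st,ce=cv2.connectedComponentsWithStats(y.astype(np.uint8)); k=1+np.argmax(st[1:,4])
    ctr=back(c,ce[k],ztop)[0]
    b=(im[...,2]>im[...,0]*1.5)&(im[...,2]>60); b[150:]=0; b=cv2.morphologyEx(b.astype(np.uint8),cv2.MORPH_OPEN,np.ones((5,5)))
    cols=np.arange(195,320,3); rows=[np.nonzero(b[:,u])[0].max() for u in cols]
    e=back(c,np.c_[cols,rows],ztop); f=cv2.fitLine(e.astype(np.float32),cv2.DIST_HUBER,0,.01,.01).ravel()
    a=np.arctan2(f[1],f[0]); a=(a+np.pi/2)%np.pi-np.pi/2
    tyaw=a+np.pi/2
    u=-R[:2,2]; v=np.array([-u[1],u[0]]); g=p[:2]
    dist=abs(np.dot(ctr-f[2:4],[np.cos(tyaw),np.sin(tyaw)]))
    syaw=np.arctan2(u[1],u[0])
    return ctr,np.rad2deg(tyaw),np.dot(ctr-g,u),np.dot(ctr-g,v),np.rad2deg(tyaw-syaw),dist,np.rad2deg(syaw)
E
python3 - <<'E'
from tl import *
c=dict(np.load("w_up.npz")); c={k:(v.item() if v.shape==() else v) for k,v in c.items()}
R=c["R"].T; T=c["T_tool_cam"]; Rt=R@T[:3,:3].T; p=c["C"]-Rt@T[:3,3]
print(tileinspat(c,p,Rt,p[2]-41+8))
E
```

```text
(array([659.11986041, -43.16614142]), np.float32(82.8041), np.float64(120.57911903485827), np.float64(-2.49032048702976), np.float64(-1.5956844635243168), np.float64(49.70941747702545), np.float64(84.39978897925974))
```

```bash
python3 - <<'E'
from tl import *
yaw=np.deg2rad(98); u=np.array([np.cos(yaw),np.sin(yaw)]); v=np.array([-u[1],u[0]]); Cr=np.array([521.5,305.5])
g=Cr-120.5*u+1.5*v
p=get_ee_pos(); movel([p[0],p[1],101],speed=40)
movel([g[0],g[1],101],R2q(toolR(yaw-np.pi)),speed=90); pause(0.3)
p=np.array(get_ee_pos());R=q2R(get_ee_rot())
c=cam("wrist"); save(c,"ov"); np.savez("w_ov.npz",**{k:np.array(v) for k,v in c.items()})
print(p,get_force(),get_time()); print(tileinspat(c,p,R,p[2]-33))
s=cam("scene"); cv2.imwrite("pics/ov_s.png",cv2.resize(s["image"][190:320,260:430,::-1],None,fx=4.5,fy=4.5,interpolation=cv2.INTER_CUBIC))
E
```

```text
[536.798713   185.93520733 101.01490901] [-0.54959035 -0.65732798 -2.10997061] 23.625
(array([522.4431178 , 305.65657835]), np.float32(96.29035), np.float64(120.55427526049321), np.float64(-2.440595455828368), np.float64(-1.7070197257288042), np.float64(49.62013542192354), np.float64(97.9973805689786))
```

View pics/ov.png

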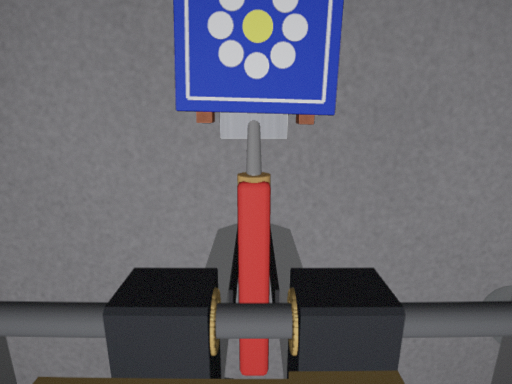

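View pics/ov_s.png

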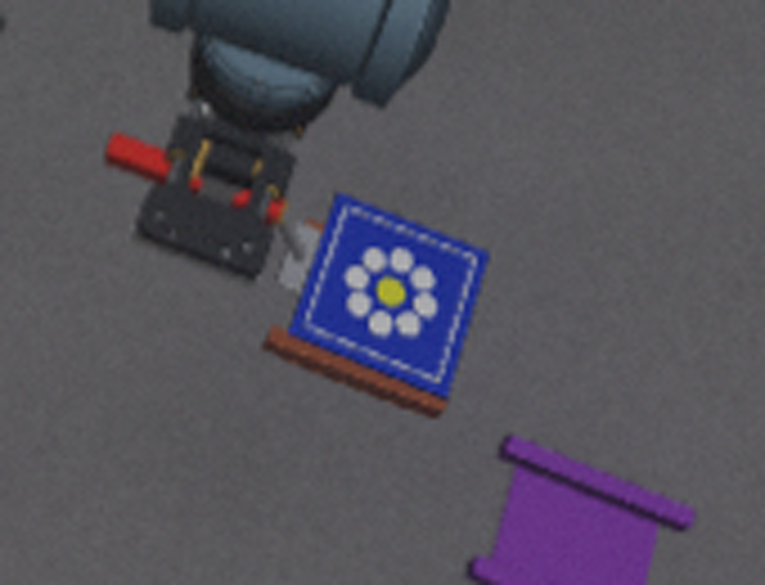

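```bash
python3 - <<'E'
from tl import *
yaw=np.deg2rad(98); u=np.array([np.cos(yaw),np.sin(yaw)]); v=np.array([-u[1],u[0]]); Cr=np.array([521.5,305.5])
g=Cr-120.5*u+1.5*v
movel([g[0],g[1],68],speed=40); print(get_force()); movel([g[0],g[1],52],speed=15); pause(0.3)
p=np.array(get_ee_pos());R=q2R(get_ee_rot())
c=cam("wrist"); save(c,"dn"); print(p,get_force(),get_moment(),get_time()); print(tileinspat(c,p,R,28))
s=cam("scene"); cv2.imwrite("pics/dn_s.png",cv2.resize(s["image"][190:320,260:430,::-1],None,fx=4.5,fy=4.5,interpolation=cv2.INTER_CUBIC))
E
```

```text
[ 0.38150667  0.46397488 -2.76267092]
[536.80298661 185.96359839  52.04284801] [ 0.1593452   0.39122436 -2.08594587] [-1.61554160e-01  4.62850060e-03 -1.03680449e-04] 26.2167
(array([522.41960762, 305.85213258]), np.float32(96.276726), np.float64(120.72356396717055), np.float64(-2.441991820871519), np.float64(-1.7233288309449468), np.float64(49.88089120591773), np.float64(98.00006344680057))
```

View pics/dn.png

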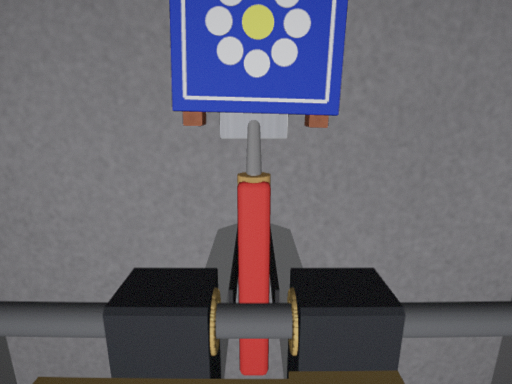

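View pics/dn_s.png

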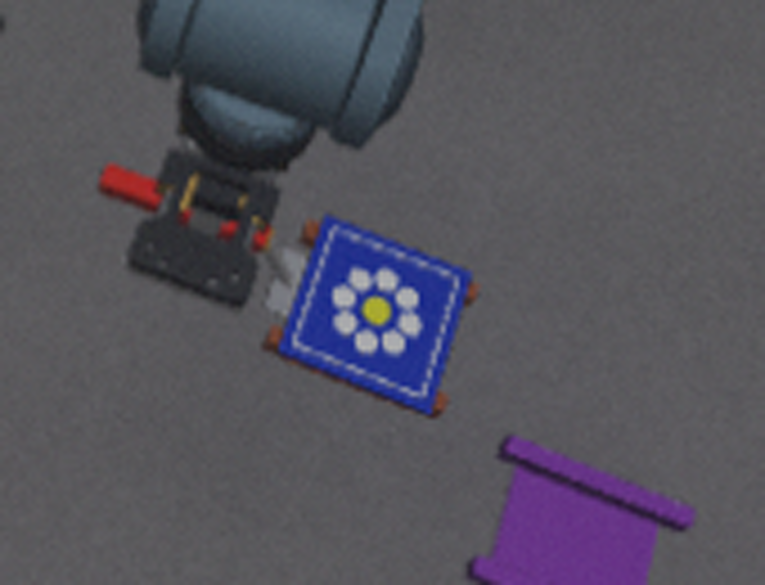

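```bash
python3 - <<'E'
from tl import *
yaw=np.deg2rad(98); u=np.array([np.cos(yaw),np.sin(yaw)]); v=np.array([-u[1],u[0]]); Cr=np.array([521.5,305.5])
g=Cr-120.5*u+1.5*v
h=g-25*u; movel([h[0],h[1],52],speed=35); p=np.array(get_ee_pos()); f=np.array(get_force()); print(f)
h=g-150*u
if np.linalg.norm(f[:2])<4:
    movel([h[0],h[1],52],speed=60); pause(.1); print(get_force(),get_time())
    movel([h[0],h[1],44],speed=30); movel([h[0],h[1],40.8],speed=15); pause(.2); print(get_ee_pos(),get_force(),get_time())
for n in ("scene","top"):
    s=cam(n); cv2.imwrite(f"pics/out_{n}.png",cv2.resize(s["image"],(768,576))[:,:,::-1])
E
```

```text
[ 0.07092598 -0.43034438 -1.68833037]
[ 1.0519713  -0.08019539 -2.10032501] 29.4667
[557.864115    37.36384019  40.97385845] [ 0.1479948  -0.47304217  0.47691743] 30.45
```

View pics/out_scene.png

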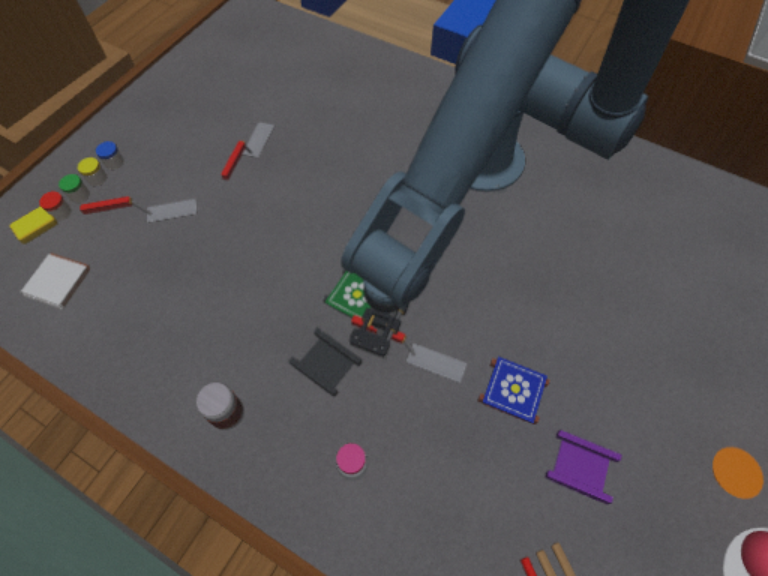

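Force went from −2.1 to +0.5 N, so the blade is on the bench. Release, rise and check.

```bash
python3 - <<'E'
from tl import *
command_gripper(1.0); pause(.2); p=get_ee_pos(); movel([p[0],p[1],140],speed=100)
movep([p[0]-20,p[1]+195,230],R2q(toolR(-np.pi/2))); pause(.2)
c=cam("wrist"); save(c,"fin"); p=np.array(get_ee_pos())
for k,z in (("blue_tile",28),("spatula",3),("firing_rack",23)):
    for d in outline_of("wrist",k): print(k,d["confidence"],rect(c,d["region"],z))
s=cam("scene"); cv2.imwrite(f"pics/fin_s.png",cv2.resize(s["image"],(768,576))[:,:,::-1]); print(p,get_time())
E
```

```text
blue_tile 0.74 ((521.7963256835938, 305.5918273925781), (101.46393585205078, 102.07512664794922), 6.957578659057617)
spatula 0.6 ((545.5965576171875, 127.28578186035156), (44.25135803222656, 160.6644744873047), 7.908552169799805)
firing_rack 0.71 ((555.2067260742188, 411.2012023925781), (10.665119171142578, 12.775980949401855), 89.95883178710938)
firing_rack 0.58 ((566.6126708984375, 256.513427734375), (8.153417587280273, 12.866209983825684), 89.9491195678711)
[537.70691494 231.30367548 229.17279159] 34.4667
```

View pics/fin.png

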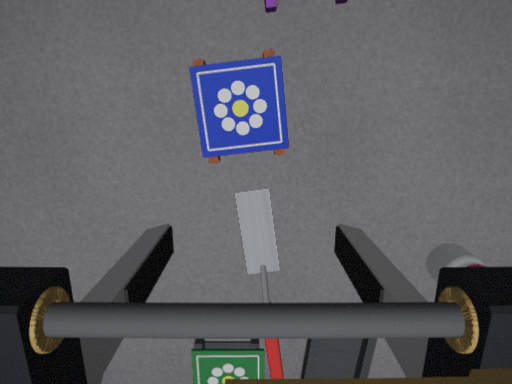

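View pics/fin_s.png

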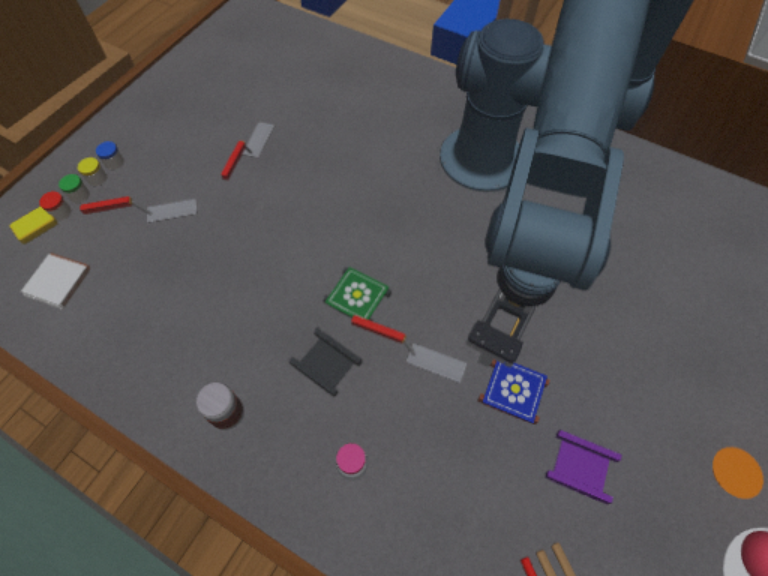

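```bash
python3 -c "
from rig import *
hand_in(); print(get_time())"
```

```text
the job is handed in; nothing more can be done
the job is handed in; nothing more can be done
```

The blue tile is now on the terracotta rack, and the spatula lies released on the bench. I handed the job in; the last clock reading before that was about 34.5 s of the 58 s allowed.

I gripped the leftmost spatula by its handle and slid the blade under the blue tile, which was on the farther dark rack. I lifted the tile about 26 mm (later about 40 mm) clear of its rack and carried it level. I set it down on the terracotta rack, drew the blade out, laid the spatula on the bench and opened the gripper.

Last checks, from the wrist and scene cameras:

| Check | Result |
|---|---|
| Tile centre, final picture | (521.8, 305.6) mm, yaw about 97° |
| Rack centre, measured by the wrist camera at the start | (521.9, 305.5) mm, yaw about 97° |
| Spatula | flat on the bench, origin roughly 145 mm from the tile's centre by the commanded moves |
| Sideways force | at most about 1 N in readings between the moves for sliding in and drawing out |
| Green tile | looks undisturbed in the scene picture; not measured |

**Disagreements:**
- **Rack position:** the top camera put the rack's x about 5 mm lower than the wrist camera (517 against 522). I used the wrist value. The 20 mm tolerance covers the difference, and the rail ends show evenly around the tile.
- **Last network search:** in the final picture it reported only small scraps of rack, because the tile now covers the rest. The final rack comparison therefore uses the earlier measurement.

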